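# Clip a riveted coupon under the microscope for its picture and free it again

### The arm

A 6-joint arm with a two-finger parallel gripper is mounted at the origin on the work surface. World frame = base frame: x ahead of the robot, y to its left, z up, the work surface at z = 0. Lengths are in m, angles in rad, forces in N, time in s.
With the tool pointing down it reaches from about 0.35 to 0.975 m from the base axis. Payload 17.4 kg.
Tool frame: the origin (TCP) lies between the finger pads; the fingertips stand 22 mm ahead of it and the grasp point (between the pads) lies 3 mm ahead of it (bot.tip_reach is the distance from the TCP to the fingertips, in m); z points along the fingers, y is the direction in which the jaws open and shut (so a half turn about z gives the same grasp; the last joint's range is limited). The gripper opens to 85 mm and grips with 20 to 120 N. Pads are 22 mm wide; open, the fingers measure 114 mm over their backs; the gripper's body (76 mm by 85 mm) begins 54 mm behind the grasp point. The pads swing forward as they close: fully open they stand 13 mm farther back than shut.
Start: joints at [-1.201, 0.116, 1.442, -0, 1.584, -0.038], TCP at [0.268, -0.62, 0.253] pointing down, gripper open.
Joint ranges: [-2.83, 2.83], [-0.83, 2.19], [0.07, 2.5], [-1.14, 4.28], [0.01, 3], [-2.97, 2.97]. Speed limits (rad/s): [1.89, 1.89, 2.22, 3.14, 3.14, 3.14].

### API

Orientations are given as a unit quaternion [w, x, y, z].
In Python, from plant import bot gives the robot as it stands. The module is installed in compiled form; this text tells all that it offers.
- The arm moves only by the shell command python3 -m inch 'ROWS' [FORCE]. ROWS is a JSON object of lists of equal length, an entry for each row: "linear": the shift along the world's x, y, z in mm, a list of three; "twist": the turn about the world's z in rad; "jaw": the finger opening in mm, from 0 to 85.4. In form: {"linear": [[x, y, z], ...], "twist": [twist, ...], "jaw": [jaw, ...]}. A call has 1 to 20 rows; each row is the pose to reach, as a shift and turn from the pose commanded when the call began; what a row does not reach only later rows make up. A row lasts 1/12 s, in which the tool goes at most 41.7 mm and 7.16 degrees, less where a joint would pass 70% of its speed; a pose out of reach is approached as far as the arm can. A call with a gripper value outside its range is refused whole. The fingers move at their own pace and stop on an object; FORCE is the grip in N (left out, the last holds). Time passes only in rows, so rows that repeat a pose let the fingers close. It gives the time, the measured TCP pose, the force and the opening at its end, in the units of the state.
- bot.get_obs(): the state, without advancing time (a new reading comes with each control period).
- bot.grab_frame(name): name is "scene" or "top" or "wrist"; returns a dict with "img" (420x560x3 uint8, red, green, blue), "fx", "fy", "cx", "cy" (pixels), "extrinsics" (4x4, takes a point from world to camera coordinates). Camera axes: x right, y down, z forward; pixel columns grow to the right and rows downward; lengths in m; the calibration is good to about 2 mm. The wrist camera is an equidistant fisheye: a pixel r from the principal point sees the ray r / f radians off the axis. A picture is of the moment at which its call begins. There is no depth.
- bot.sign_off(): hands the job in, once; it reports no verdict.
The state is a dict: "clock": time; "joint_positions": joint angles; "joint_velocities": joint speeds; "tau": joint torques, N m; "position": TCP position; "ee_rot": TCP orientation; "wrist_force": force on the tool from outside, world axes, zero at the start; "torque": the same for the moment, N m; "finger_gap": finger opening in m.
Only numpy, scipy, OpenCV 4.12 (cv2) and the standard library are available. Lean on these libraries where they do the work, as an engineer would, in place of code of your own. Each camera call takes 0.05 s, during which the arm holds its last target.

### The job

Slide the riveted coupon into the corner on the microscope's stage until it sits snug and square against both stop bars, then swing the spring clip around its screw onto the coupon's edge until it comes up against its stop pin. Let go and leave everything alone for three seconds while the camera below takes its picture, then swing the clip right clear of the coupon again to the side it came from, leaving the coupon in its corner. Use fingertip force only, keep the coupon flat on the stage, and leave the other things where they are.

Things in the scene. Friction and masses are not known exactly. Their poses are not given: they have to be found in the camera images.
- scope: Inverted inspection microscope, fixed on the bench; its camera looks up through a dark level stage plate, 190 x 222 mm, top 180 mm above the bench. Origin: on the bench under the seat. x points away from its front, y to the left, z up; 'from the seat' means in mm along these axes. More than 20 N on it, its stop bars or its clip does harm.
- seat (a point): On the stage top, nominal centre of the seated coupon; axes as the microscope's. Two separate steel bars, 14 mm wide, 10 mm high, form the corner stop: far bar, face near x = +38, along y = -27 to +27; left bar, face near y = +30, along x = -30 to +30. They are clamped by hand in slots, each up to 6 mm either side of these figures: find them by feel. They hold 20 N.
- coupon_mid (a point): Centre (half-way up) of the loose coupon: two aluminium plates riveted together, 76 mm along its x, 60 mm along its y, 8 mm thick, 0.1 kg. It lies flat on the stage, 4 to 27 mm short of both bars (towards -x and -y of the seat) and slightly turned. Rivet heads 2 mm high stand on the half of its top towards +y. It slides with under 1 N; pushes over 20 N mar it.
- pivot (a point): On the vertical axis of the clip's pivot screw, 12 mm above the stage, at x = +58, y = -56 from the seat. Screw head to 11 mm above this point. A pin beside the clip's tail, 34 mm behind this axis, stops the clip rigidly at home. The pin is hand-set: at home the tab's point is near x = -7, y = -9 from the seat, up to 6 mm either way along its swing.
- clip: Steel spring clip, a bowed blade 12 mm wide with a tail to 41 mm behind the screw; origin at the pivot point, x along the blade to its tip, z up. It turns with slight friction (under 1 N at the tab) and stays where it is left. It closes clockwise seen from above (its -y leads), from the stage's free right side over the coupon's right edge (at -y of the seat) until its tail meets the pin.
- tab (a point): On the clip's upturned finger tab, 80 mm from the pivot axis; axes as the clip's. The tab is an upright plate 12 mm wide (y), 2.5 mm thick (x), 18 mm high; this point is 5.5 mm below its top edge and 20 mm above the stage while the clip is off the coupon, 24 to 25 mm when on it. Thin spring steel: if pinched, with 5 N at most.
- pad (a point): Middle of the underside of the clip's pad, 68 mm from the pivot axis, 15 mm along the blade, 12 mm wide, 4.5 mm above the stage. Its leading (-y) side is turned up 5 mm over 13 mm, so that it rides up the coupon's edge when swung on (2 to 10 N sideways at the tab, less if the fingers rise 4 mm with it); or lift the tab 6 mm first (1.5 N, then 0.6 N per mm). On the coupon it presses with 4 to 5 N.
- lens_cap: Bystander: black lens cap, disc 36 mm in diameter, 12 mm high, loose on the stage's left end. Origin under its centre.
- rivet_tin: Bystander: open steel tin with rivets, 100 x 75 x 30 mm, on the bench to the left of the microscope. Origin under its centre.
- screwdriver: Bystander: screwdriver with a wooden handle, about 200 mm long, lying on the bench to the right of the microscope.
- bracket: Bystander: bent aluminium bracket, 90 x 60 mm with a 40 mm upright flange, on the bench to the right of the microscope. Origin under its centre.
Things that resemble listed ones, but are neither listed nor needed, are in the scene too. Of the things shaped like the part that bears coupon_mid, the aluminium one is meant.

How it is judged:
On the way, in this order (a step that is already met when the one before it is completed fails the run):
1. the coupon lies square against both stop bars (within 1.5 mm of each), with the clip not on it yet (horizontal distance between coupon_mid and far_bar_c0 below 0.0469 m and horizontal distance between coupon_mid and left_bar_c0 below 0.0389 m and angle between the x axis of coupon_mid and the x axis of seat, either way round below 0.03 rad and y of pad in the frame of seat below -0.045 m), for 0.2 s.
2. the clip is home (its tail within 1.5 mm of the stop pin) and presses on the coupon, which is still within 2 mm of both bars, and the robot touches neither, for the three seconds of the picture (horizontal distance between clip_c0 and clip_base_c0 below 0.0107 m and contact force between clip and coupon above 1 N and horizontal distance between coupon_mid and far_bar_c0 below 0.0474 m and horizontal distance between coupon_mid and left_bar_c0 below 0.0394 m and angle between the x axis of coupon_mid and the x axis of seat, either way round below 0.03 rad and contact force between the fingers and scope below 0.05 N and contact force between the fingers and coupon below 0.05 N), for 2.8 s.
At the end, for the whole second after the job is handed in: The coupon lies flat against both stop bars (within 3 mm of each, turned by less than 0.05 rad), the clip is at rest, swung clear of it to the right (the middle of its pad at least 53 mm to the right of the seat's centre, not touching the coupon), and the robot touches nothing (y of pad in the frame of seat below -0.053 m and contact force between clip and coupon below 0.05 N and horizontal distance between coupon_mid and far_bar_c0 below 0.0484 m and horizontal distance between coupon_mid and left_bar_c0 below 0.0404 m and angle between the x axis of coupon_mid and the x axis of seat, either way round below 0.05 rad and angle between coupon_mid's own z axis and vertical below 0.03 rad and linear speed of clip below 0.01 m/s).
It fails at once if the coupon is pushed with more than 20 N (contact force between any of the fingers, the arm and coupon above 20 N).
It fails at once if the microscope, its stop bars or its clip is pushed or squeezed with more than 20 N (contact force between any of the fingers, the arm and scope above 20 N).
It fails at once if the coupon is lifted off the stage or tipped up (z of coupon_mid in the frame of seat above 0.012 m or angle between coupon_mid's own z axis and vertical above 0.15 rad).
It fails at once if a bystander is moved by more than 20 mm (distance of any of lens_cap, rivet_tin, screwdriver, bracket from where it was at the start of the episode above 0.02 m).
It also fails if it takes over 72 s, if anything falls off the work surface, if the arm or the gripper's body presses on something with over 40 N, if the wrist force passes 120 N, or if a joint passes its speed limit or range.

## Working session

There is one attempt and no reset: what is moved stays moved. The work goes in short steps, Python scripts to look and compute and a shell command to move; the robot and the scene stay as the last step left them, time stands still between calls to the robot, and variables do not carry over. Pictures are saved under pics/ and viewed, and the job is handed in when it is done.

```bash
mkdir -p pics
python3 - <<'E'
from plant import bot
import cv2,numpy as np
o=bot.get_obs()
print({k:np.round(v,3) for k,v in o.items()}, bot.tip_reach)
for n in ["scene","top","wrist"]:
    f=bot.grab_frame(n)
    cv2.imwrite(f"pics/{n}0.png",f["img"][:,:,::-1])
    print(n,f["fx"],f["fy"],f["cx"],f["cy"],np.round(f["extrinsics"],4).tolist())
E
```

```text
{'clock': np.float64(0.0), 'joint_positions': array([-1.201,  0.117,  1.442, -0.   ,  1.584, -0.038]), 'joint_velocities': array([ 0.001,  0.001, -0.   ,  0.001,  0.001,  0.   ]), 'tau': array([-0.0000e+00, -7.3199e+01, -6.3249e+01, -0.0000e+00,  6.0000e-03,
        0.0000e+00]), 'position': array([ 0.268, -0.62 ,  0.253]), 'ee_rot': array([-0.001,  0.979,  0.202, -0.   ]), 'wrist_force': array([ 0.68 , -0.203,  0.396]), 'torque': array([ 0.021, -0.063,  0.031]), 'finger_gap': np.float64(0.085)} 0.022
scene 469.28631368073104 469.28631368073104 288.48752483479365 217.77238365289492 [[0.5568, 0.8306, 0.0141, -0.3172], [0.5683, -0.3684, -0.7358, -0.211], [-0.6059, 0.4177, -0.6771, 1.3942], [0.0, 0.0, 0.0, 1.0]]
top 530.1415948393435 530.1415948393435 286.06435664988516 211.0866058216545 [[-0.0278, -0.9994, 0.0194, -0.0012], [-0.9941, 0.0256, -0.1058, 0.5628], [0.1052, -0.0222, -0.9942, 1.2821], [0.0, 0.0, 0.0, 1.0]]
wrist 325.19226210127806 325.19226210127806 274.80383009732344 210.67203509442274 [[0.3978, -0.9175, -0.0009, -0.6756], [-0.8811, -0.3823, 0.2783, -0.0366], [-0.2557, -0.1099, -0.9605, 0.3787], [0.0, 0.0, 0.0, 1.0]]
```

View pics/scene0.png

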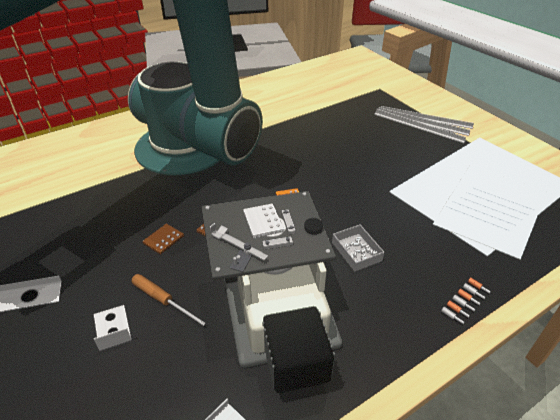

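View pics/top0.png

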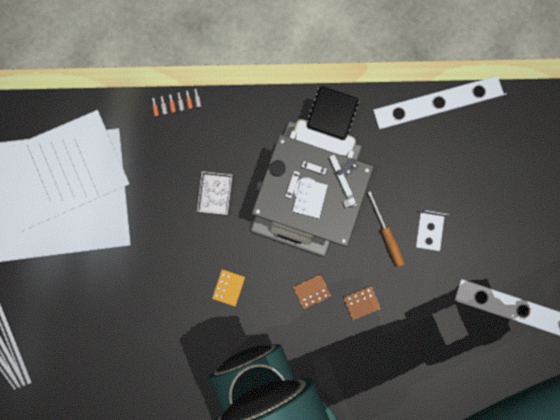

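View pics/wrist0.png

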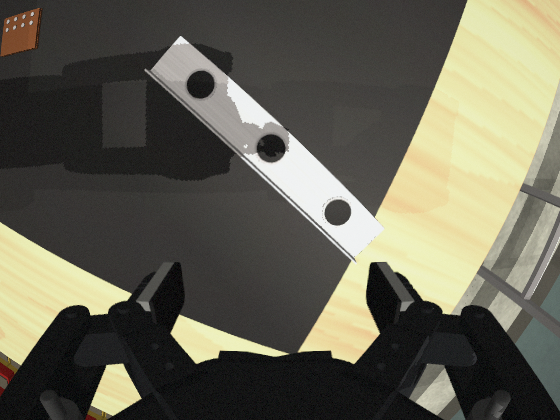

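Run:
```python
import cv2
a=cv2.imread("pics/top0.png")[80:265,230:400]; cv2.imwrite("pics/topz.png",cv2.resize(a,None,fx=3.2,fy=3.2,interpolation=cv2.INTER_CUBIC))
a=cv2.imread("pics/scene0.png")[180:285,190:350]; cv2.imwrite("pics/scenez.png",cv2.resize(a,None,fx=5,fy=5,interpolation=cv2.INTER_CUBIC))
```

```text
(no output)
```

View pics/topz.png

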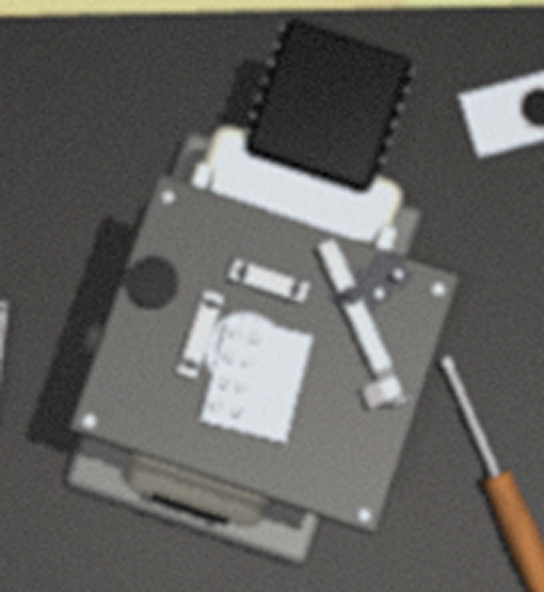

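View pics/scenez.png

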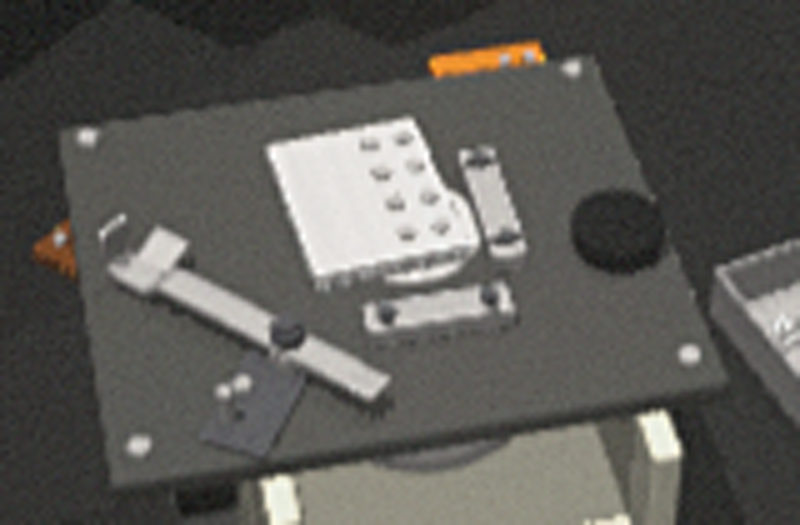

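```bash
cat > h.py <<'E'
import numpy as np
from plant import bot
def ray(f,u,v,fish=False):
    x=(u-f["cx"])/f["fx"];y=(v-f["cy"])/f["fy"]
    if fish:
        r=np.hypot(x,y); d=np.array([np.sin(r)*x/r,np.sin(r)*y/r,np.cos(r)]) if r>0 else np.array([0,0,1.])
    else: d=np.array([x,y,1.])
    E=np.asarray(f["extrinsics"]);R=E[:3,:3];t=E[:3,3]
    return -R.T@t, R.T@d
def onz(f,u,v,z,fish=False):
    c,d=ray(f,u,v,fish); return c+d*(z-c[2])/d[2]
E
python3 - <<'E'
from h import *
f=bot.grab_frame("top"); g=bot.grab_frame("scene")
T=lambda u,v,z:np.round(onz(f,230+u/3.2,80+v/3.2,z)*1000,1)
S=lambda u,v,z:np.round(onz(g,190+u/5,180+v/5,z)*1000,1)
print("screws T",[T(*p,.18)[:2] for p in [(167,197),(89,421),(365,515),(438,289)]])
print("screws S",[S(*p,.18)[:2] for p in [(689,354),(571,68),(87,136),(138,446)]])
print("farbar",T(268,281,.19),S(438,304,.19),"leftbar",T(200,335,.19),S(492,200,.19))
print("farbar ends",T(240,272,.19),T(299,290,.19),"left ends",T(214,300,.19),T(187,371,.19))
print("coupon T",[T(*p,.188)[:2] for p in [(312,335),(288,443),(201,420)]])
print("coupon S",[S(*p,.188)[:2] for p in [(267,146),(412,120),(480,245),(318,277)]])
print("pivot",T(350,296,.203),S(288,330,.203),"tail",T(330,243,.193),S(375,393,.193),"tab",T(398,400,.2),S(113,228,.2))
E
```

```text
screws T [array([702.1,  -8.7]), array([547.3,  48.9]), array([ 478. , -137.6]), array([ 632.9, -194.4])]
screws S [array([703.7,  -7.9]), array([549.4,  49.3]), array([ 480. , -135.3]), array([ 634.7, -193.4])]
farbar [639.5 -76.1 190. ] [641.7 -75.1 190. ] leftbar [603.2 -28.4 190. ] [606.6 -28.1 190. ]
farbar ends [646.2 -57.1 190. ] [632.7 -97.1 190. ] left ends [627.2 -38.7 190. ] [578.7 -18.8 190. ]
coupon T [array([ 601.6, -105.1]), array([527.9, -86.1]), array([545.1, -27.4])]
coupon S [array([531.7, -83. ]), array([549.3, -27.6]), array([622.8, -44.3]), array([ 604.5, -103.3])]
pivot [ 625.4 -130.3  203. ] [ 634.7 -132.7  203. ] tail [ 664.3 -119.3  193. ] [ 668.5 -118.2  193. ] tab [ 554.  -160.4  200. ] [ 552.5 -158.8  200. ]
```

```bash
python3 -m inch '{"linear":[[20,40,20],[40,80,40],[55,120,60],[70,160,70],[85,200,80],[102,240,80],[118,280,80],[134,320,80],[150,360,80],[168,400,80],[185,440,80],[202,480,80],[219,515,80],[236,550,80],[252,575,80],[252,575,80],[252,575,80]],"twist":[-0.1,-0.2,-0.3,-0.4,-0.5,-0.6,-0.7,-0.762,-0.762,-0.762,-0.762,-0.762,-0.762,-0.762,-0.762,-0.762,-0.762],"jaw":[40,40,40,40,40,40,40,40,40,40,40,40,40,40,40,40,40]}' 20
python3 - <<'E'
from h import *
import cv2
o=bot.get_obs()
print({k:np.round(v,4) for k,v in o.items() if k!="tau"}, bot.tip_reach)
f=bot.grab_frame("wrist");cv2.imwrite("pics/w1.png",f["img"][:,:,::-1])
import pickle;pickle.dump(f,open("w1.pkl","wb"))
E
```

```text
clock: 1.67
position: [0.5208, -0.0415, 0.3328]
ee_rot: [-0.0, 0.985, -0.174, -0.0]
wrist_force: [-0.0, 0.4, -0.2]
finger_gap: 0.0395
{'clock': np.float64(1.6667), 'joint_positions': array([-1.2860e-01, -2.2690e-01,  1.6433e+00,  7.0000e-04,  1.7260e+00,
        1.7927e+00]), 'joint_velocities': array([-0.069 , -0.0253,  0.0219, -0.017 ,  0.0121, -0.0674]), 'position': array([ 0.5208, -0.0415,  0.3328]), 'ee_rot': array([-3.000e-04,  9.847e-01, -1.743e-01, -4.000e-04]), 'wrist_force': array([-0.0022,  0.4005, -0.1882]), 'torque': array([-0.0368,  0.0265, -0.0094]), 'finger_gap': np.float64(0.0395)} 0.022
```

View pics/w1.png

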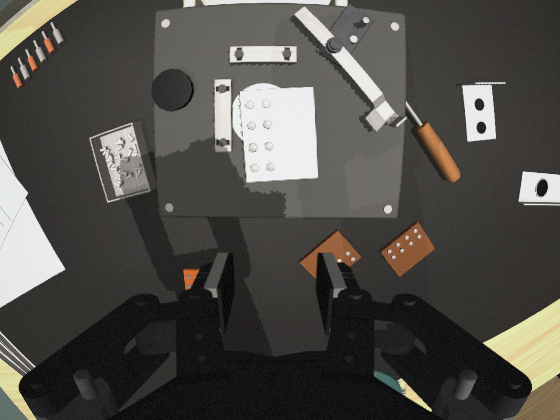

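Run:
```python
import cv2
a=cv2.imread("pics/w1.png")[0:200,150:415]; cv2.imwrite("pics/w1z.png",cv2.resize(a,None,fx=3,fy=3,interpolation=cv2.INTER_CUBIC))
```

```text
(no output)
```

View pics/w1z.png

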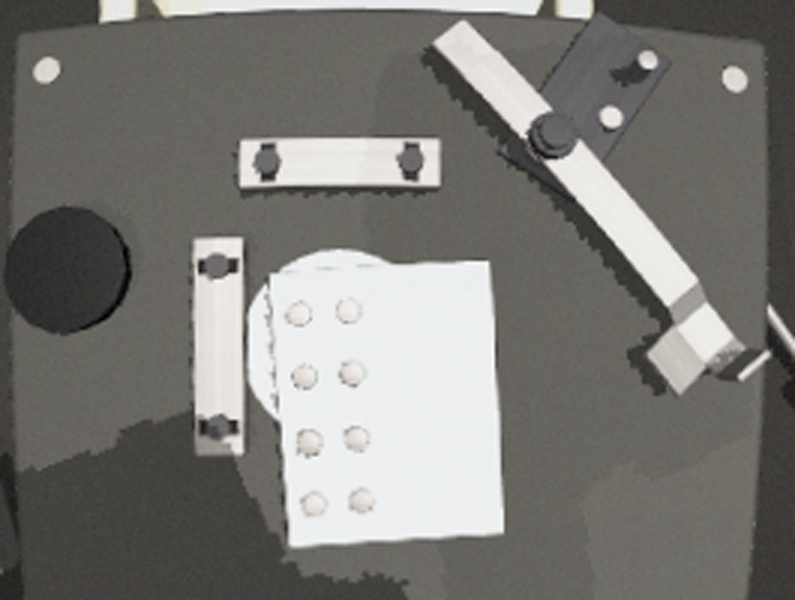

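```bash
cat >> h.py <<'E'
YAW=np.radians(-20.35); SEAT=np.array([593.8,-58.3])
def toS(p): # world mm -> scope mm
    c,s=np.cos(YAW),np.sin(YAW); d=np.asarray(p)[:2]-SEAT
    return np.array([c*d[0]+s*d[1],-s*d[0]+c*d[1]])
def toW(p):
    c,s=np.cos(YAW),np.sin(YAW); return SEAT+np.array([c*p[0]-s*p[1],s*p[0]+c*p[1]])
E
python3 - <<'E'
from h import *
import pickle
f=pickle.load(open("w1.pkl","rb"))
W=lambda u,v,z:onz(f,150+u/3,v/3,z,True)*1000
def show(n,pts,z):
    P=np.array([W(*p,z)[:2] for p in pts]); print(n,np.round(P,1).tolist(),"S",np.round([toS(p) for p in P],1).tolist())
show("screws",[(47,70),(735,79)],.18)
show("screwsfull",[((169-150)*3,207*3),((388-150)*3,209*3)],.18)
show("far",[(240,138),(440,138),(440,187),(238,187)],.19)
show("left",[(194,238),(243,238),(243,454),(195,454)],.19)
show("coupon",[(270,275),(490,262),(503,533),(290,547)],.188)
show("pivot",[(552,133)],.203)
show("tab top",[(770,353),(742,380)],.2055)
show("pad end",[(697,308)],.19)
E
```

```text
screws [[703.9, -8.2], [634.5, -194.4]] S [[85.8, 85.2], [85.5, -113.5]]
screwsfull [[549.4, 49.7], [479.6, -136.6]] S [[-79.2, 85.8], [-79.8, -113.1]]
far [[657.4, -53.4], [638.6, -103.3], [625.6, -98.5], [644.6, -48.2]] S [[58.0, 26.7], [57.6, -26.6], [43.8, -26.6], [44.1, 27.1]]
left [[635.8, -32.3], [630.8, -44.6], [575.6, -23.8], [580.4, -11.4]] S [[30.4, 39.0], [29.9, 25.7], [-29.0, 26.0], [-28.9, 39.3]]
coupon [[618.8, -47.7], [602.0, -104.4], [530.3, -83.3], [546.7, -26.3]] S [[19.7, 18.6], [23.8, -40.3], [-50.9, -45.5], [-55.3, 13.6]]
pivot [[628.7, -129.3]] S [[57.4, -54.4]]
tab top [[556.8, -166.4], [552.2, -156.3]] S [[2.9, -114.2], [-4.9, -106.4]]
pad end [[573.0, -155.3]] S [[14.2, -98.2]]
```

```bash
python3 -m inch '{"linear":[[0,0,-35],[0,0,-70],[0,0,-95],[0,0,-105],[0,0,-110],[0,0,-110],[0,0,-110]],"twist":[0,0,0,0,0,0,0],"jaw":[40,40,40,40,40,40,40]}'
python3 - <<'E'
from h import *
import cv2
f=bot.grab_frame("scene");cv2.imwrite("pics/s2.png",cv2.resize(f["img"][130:290,170:370,::-1],None,fx=4,fy=4)[:600])
E
```

```text
clock: 2.3
position: [0.5201, -0.0451, 0.225]
ee_rot: [-0.0, 0.984, -0.176, 0.001]
wrist_force: [0.1, 0.3, 1.2]
finger_gap: 0.0399
```

View pics/s2.png

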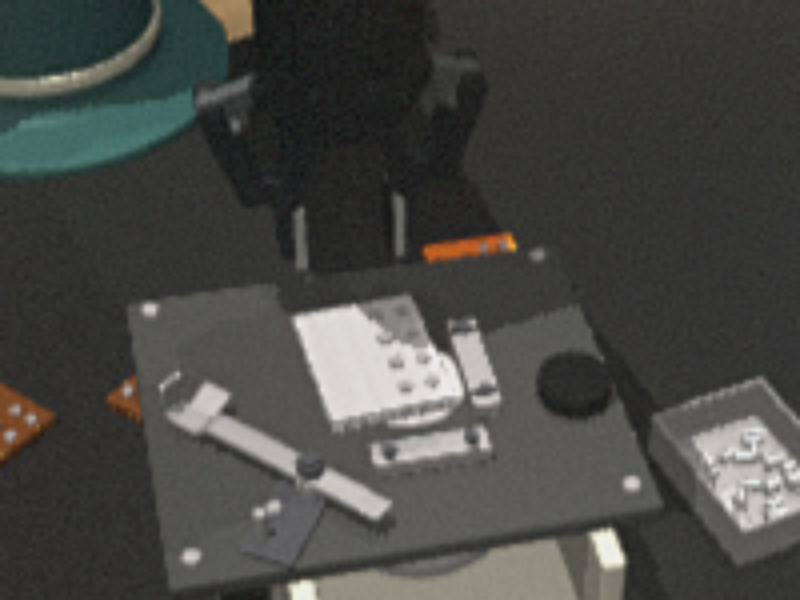

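```bash
python3 -m inch '{"linear":[[0,0,-4],[0,0,-8],[0,0,-12],[0,0,-14],[0,0,-14],[0,0,-14]],"twist":[0,0,0,0,0,0],"jaw":[40,40,40,40,40,40]}'
python3 -m inch '{"linear":[[0,0,-1],[0,0,-2],[0,0,-3],[0,0,-3],[0,0,-3]],"twist":[0,0,0,0,0],"jaw":[40,40,40,40,40]}'
```

```text
clock: 2.85
position: [0.5196, -0.0446, 0.2092]
ee_rot: [0.0, 0.984, -0.176, -0.0]
wrist_force: [0.3, 0.3, 0.3]
finger_gap: 0.0401
clock: 3.27
position: [0.5197, -0.0446, 0.2063]
ee_rot: [-0.0, 0.984, -0.176, -0.0]
wrist_force: [-0.6, 1.0, -0.5]
finger_gap: 0.0397
```

```bash
python3 -m inch '{"linear":[[0,0,-0.5],[0,0,-1],[0,0,-1.5],[0,0,-1.5]],"twist":[0,0,0,0],"jaw":[40,40,40,40]}'
python3 - <<'E'
from h import *
import cv2
f=bot.grab_frame("scene");cv2.imwrite("pics/s3.png",cv2.resize(f["img"][160:260,200:340,::-1],None,fx=5.5,fy=5.5,interpolation=cv2.INTER_CUBIC)[:600])
f=bot.grab_frame("wrist");cv2.imwrite("pics/w3.png",f["img"][:,:,::-1])
E
```

```text
clock: 3.6
position: [0.5197, -0.0446, 0.2047]
ee_rot: [-0.0, 0.984, -0.176, -0.0]
wrist_force: [-0.1, 0.6, -1.4]
finger_gap: 0.04
```

View pics/s3.png

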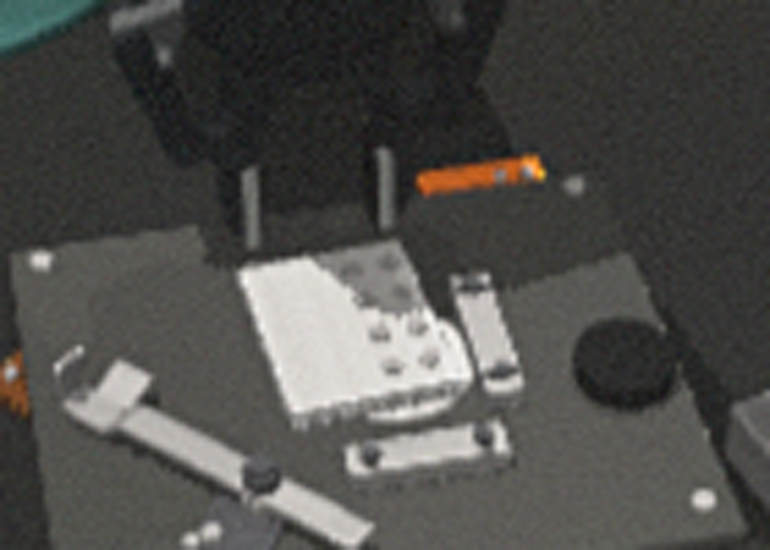

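View pics/w3.png

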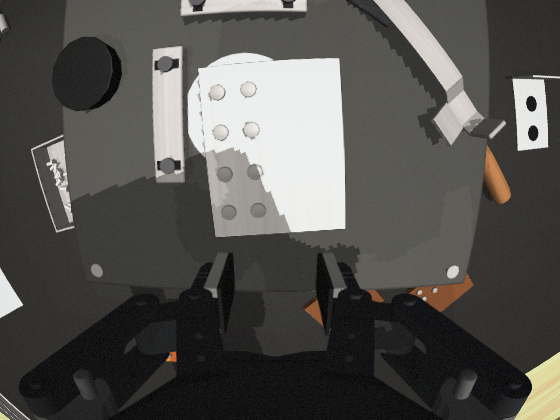

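Run:
```python
from h import *
g=bot.grab_frame("scene"); p=bot.get_obs()["position"]*1000
print(toS(p))
for (u,v) in [(245.5,205.1),(200+388/5.5,160+230/5.5)]:
    for z in (.18,.184,.188,.192): print(z,np.round(toS(onz(g,u,v,z)*1000)-toS(p),1))
```

```text
[-74.20757173 -12.9874726 ]
0.18 [  4.4 -24.6]
0.184 [  9.  -25.2]
0.188 [ 13.5 -25.8]
0.192 [ 18.1 -26.3]
0.18 [ 5.4 25.9]
0.184 [10. 25.]
0.188 [14.5 24.1]
0.192 [19.1 23.2]
```

```bash
python3 -m inch '{"linear":[[0,0,-0.5],[0,0,-1],[0,0,-1.5],[0,0,-1.5]],"twist":[0,0,0,0],"jaw":[40,40,40,40]}'
python3 -m inch '{"linear":[[3.75,-1.39,0],[5.63,-2.09,0],[7.5,-2.78,0],[8.4,-3.1,0],[9.4,-3.5,0],[9.4,-3.5,0]],"twist":[0,0,0,0,0,0],"jaw":[40,40,40,40,40,40]}'
```

```text
clock: 4.08
position: [0.5197, -0.0447, 0.2032]
ee_rot: [0.0, 0.984, -0.176, -0.0]
wrist_force: [0.4, 0.8, 0.7]
finger_gap: 0.04
clock: 4.58
position: [0.5292, -0.0482, 0.2032]
ee_rot: [0.0, 0.984, -0.176, -0.0]
wrist_force: [-0.1, -0.3, 0.6]
finger_gap: 0.0396
```

```bash
python3 -m inch '{"linear":[[0.94,-0.35,0],[1.88,-0.7,0],[2.8,-1.04,0],[3.75,-1.39,0],[4.7,-1.74,0],[6.56,-2.43,0],[8.4,-3.13,0],[10.3,-3.8,0],[12.2,-4.5,0],[14.1,-5.2,0],[15.0,-5.6,0],[15.0,-5.6,0]],"twist":[0,0,0,0,0,0,0,0,0,0,0,0],"jaw":[40,40,40,40,40,40,40,40,40,40,40,40]}'
python3 - <<'E'
from h import *
import cv2
f=bot.grab_frame("wrist");cv2.imwrite("pics/w4.png",f["img"][:,:,::-1])
E
```

```text
clock: 5.58
position: [0.5443, -0.0539, 0.2033]
ee_rot: [0.0, 0.984, -0.176, -0.0]
wrist_force: [0.4, -0.7, 0.0]
finger_gap: 0.04
```

View pics/w4.png

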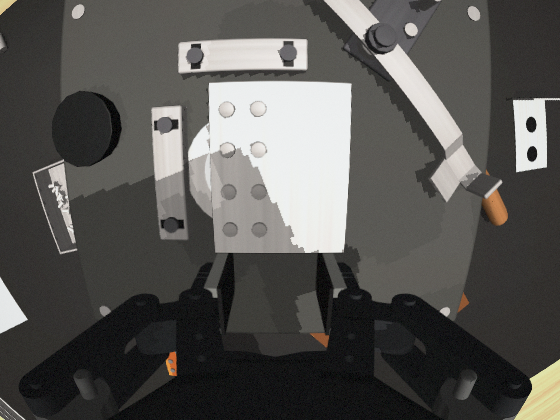

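```bash
python3 -m inch '{"linear":[[0.94,-0.35,0],[1.88,-0.7,0],[2.35,-0.87,0],[2.8,-1.04,0],[2.8,-1.04,0]],"twist":[0,0,0,0,0],"jaw":[40,40,40,40,40]}'
python3 -m inch '{"linear":[[0.47,-0.17,0],[0.94,-0.35,0],[0.94,-0.35,0]],"twist":[0,0,0],"jaw":[40,40,40]}'
```

```text
clock: 6.05
position: [0.547, -0.0548, 0.2033]
ee_rot: [-0.0, 0.984, -0.176, 0.0]
wrist_force: [-0.2, 0.6, -0.5]
finger_gap: 0.04
clock: 6.3
position: [0.5479, -0.0552, 0.2033]
ee_rot: [0.0, 0.984, -0.176, 0.0]
wrist_force: [0.1, 0.6, 1.0]
finger_gap: 0.0401
```

```bash
for i in 1 2 3; do :; done; python3 -m inch '{"linear":[[0.28,-0.1,0],[0.47,-0.17,0],[0.47,-0.17,0]],"twist":[0,0,0],"jaw":[40,40,40]}'
python3 -m inch '{"linear":[[0.28,-0.1,0],[0.47,-0.17,0],[0.47,-0.17,0]],"twist":[0,0,0],"jaw":[40,40,40]}'
```

```text
clock: 6.55
position: [0.5482, -0.0553, 0.2033]
ee_rot: [-0.0, 0.984, -0.176, -0.0]
wrist_force: [-1.7, 1.1, 0.4]
finger_gap: 0.0402
clock: 6.8
position: [0.5484, -0.0553, 0.2033]
ee_rot: [-0.0, 0.984, -0.176, -0.001]
wrist_force: [-6.2, 2.2, 1.9]
finger_gap: 0.04
```

Run:
```python
from h import *
import cv2
f=bot.grab_frame("wrist");cv2.imwrite("pics/w5.png",cv2.resize(f["img"][20:270,130:370,::-1],None,fx=2.4,fy=2.4,interpolation=cv2.INTER_CUBIC))
print(toS(bot.get_obs()["position"]*1000))
```

```text
[-43.60244396 -12.98948013]
```

View pics/w5.png

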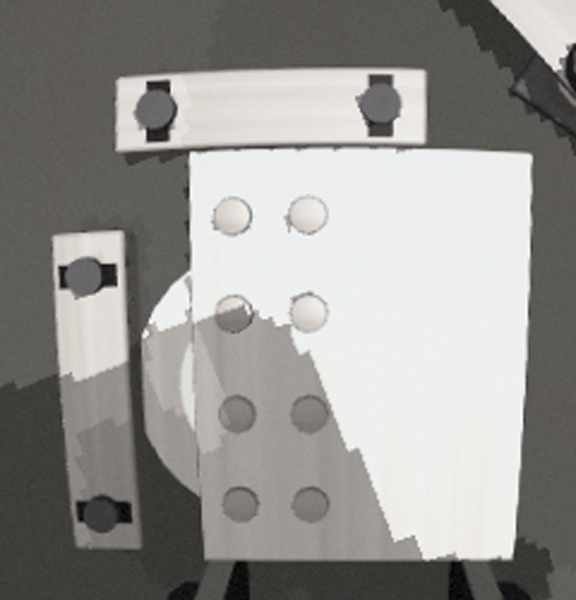

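```bash
python3 -m inch '{"linear":[[-4.7,1.7,0],[-11.2,4.2,0],[-11.2,4.2,25],[-11.2,4.2,50],[-5,-15,50],[5,-35,50],[12,-50,50],[18.7,-63.5,50],[18.7,-63.5,50],[18.7,-63.5,50],[18.7,-63.5,50],[18.7,-63.5,50],[18.7,-63.5,50],[18.7,-63.5,50],[18.7,-63.5,50],[18.7,-63.5,50],[18.7,-63.5,50],[18.7,-63.5,50],[18.7,-63.5,50],[18.7,-63.5,50]],"twist":[0,0,0,0.1,0.2,0.32,0.44,0.56,0.68,0.8,0.92,1.04,1.16,1.28,1.4,1.5,1.571,1.571,1.571,1.571],"jaw":[40,40,40,40,40,40,40,40,40,40,40,40,40,40,40,40,40,40,40,40]}'
python3 - <<'E'
from h import *
import cv2
f=bot.grab_frame("wrist");cv2.imwrite("pics/w6.png",f["img"][:,:,::-1])
f=bot.grab_frame("scene");cv2.imwrite("pics/s6.png",cv2.resize(f["img"][130:280,180:380,::-1],None,fx=4,fy=4)[:600])
print(toS(bot.get_obs()["position"]*1000),bot.get_obs()["position"])
E
```

```text
clock: 8.52
position: [0.5673, -0.1189, 0.2534]
ee_rot: [0.0, 0.821, 0.57, 0.0]
wrist_force: [-0.0, 0.7, 0.3]
finger_gap: 0.0401
[ -3.66836129 -66.04016762] [ 0.56739487 -0.11894264  0.25332648]
```

View pics/w6.png

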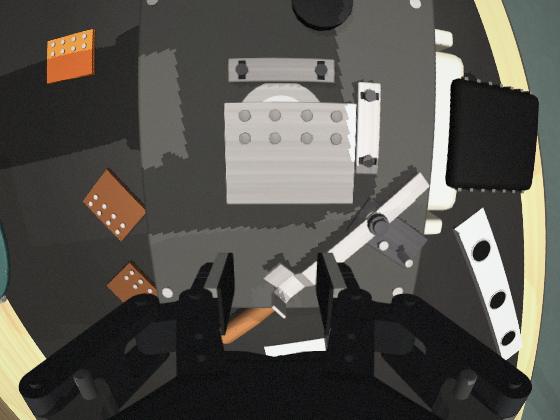

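View pics/s6.png

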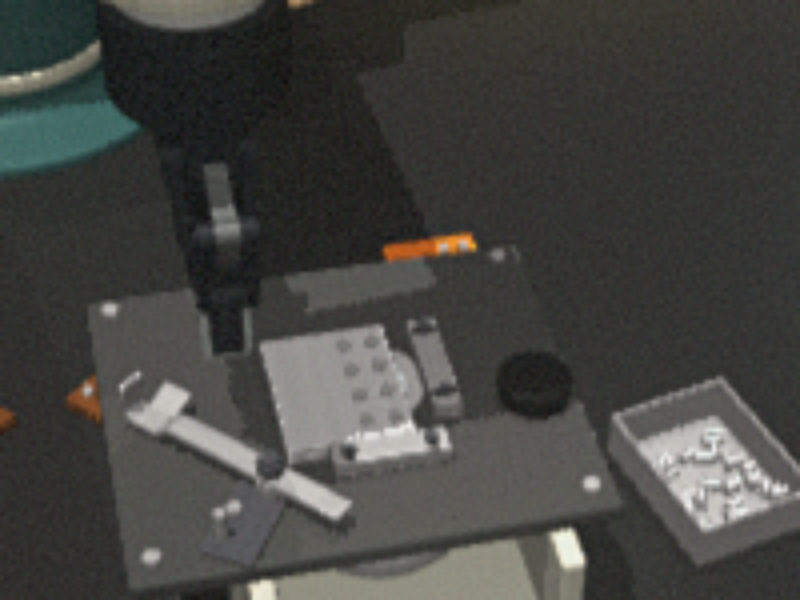

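```bash
python3 -m inch '{"linear":[[2.4,6.6,0],[2.4,6.6,-10],[2.4,6.6,-20],[2.4,6.6,-30],[2.4,6.6,-38],[2.4,6.6,-42],[2.4,6.6,-45],[2.4,6.6,-45],[2.4,6.6,-45]],"twist":[0,0,0,0,0,0,0,0,0],"jaw":[28,28,28,28,28,28,28,28,28]}'
python3 -m inch '{"linear":[[0,0,-1],[0,0,-2],[0,0,-3],[0,0,-3.5],[0,0,-3.5]],"twist":[0,0,0,0,0],"jaw":[28,28,28,28,28]}'
```

```text
clock: 9.37
position: [0.5699, -0.1125, 0.2085]
ee_rot: [0.0, 0.821, 0.571, 0.0]
wrist_force: [-0.0, 0.2, 0.3]
finger_gap: 0.0276
clock: 9.78
position: [0.5699, -0.1123, 0.2047]
ee_rot: [-0.0, 0.821, 0.572, -0.0]
wrist_force: [0.2, 0.4, 0.3]
finger_gap: 0.028
```

```bash
python3 -m inch '{"linear":[[0.7,1.9,0],[1.4,3.75,0],[1.74,4.7,0],[2.1,5.6,0],[2.4,6.6,0],[2.8,7.5,0],[3.13,8.4,0],[3.5,9.4,0],[3.8,10.3,0],[4.2,11.2,0],[4.2,11.2,0]],"twist":[0,0,0,0,0,0,0,0,0,0,0],"jaw":[28,28,28,28,28,28,28,28,28,28,28]}'
python3 -m inch '{"linear":[[0.17,0.47,0],[0.35,0.94,0],[0.35,0.94,0]],"twist":[0,0,0],"jaw":[28,28,28]}'
python3 - <<'E'
from h import *
import cv2
f=bot.grab_frame("wrist");cv2.imwrite("pics/w7.png",f["img"][:,:,::-1])
print(toS(bot.get_obs()["position"]*1000))
E
```

```text
clock: 10.7
position: [0.5741, -0.101, 0.2048]
ee_rot: [-0.0, 0.821, 0.572, 0.0]
wrist_force: [-0.0, -0.8, 0.5]
finger_gap: 0.0283
clock: 10.95
position: [0.5744, -0.1002, 0.2048]
ee_rot: [-0.0, 0.821, 0.572, -0.0]
wrist_force: [0.2, 1.6, -0.3]
finger_gap: 0.028
[ -3.58855403 -46.03677481]
```

View pics/w7.png

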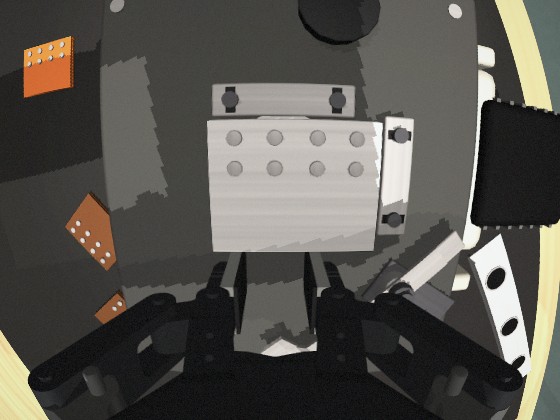

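```bash
python3 -m inch '{"linear":[[0.1,0.28,0],[0.17,0.47,0],[0.17,0.47,0]],"twist":[0,0,0],"jaw":[28,28,28]}'
python3 -m inch '{"linear":[[0.1,0.28,0],[0.17,0.47,0],[0.17,0.47,0]],"twist":[0,0,0],"jaw":[28,28,28]}'
```

```text
clock: 11.25
position: [0.5746, -0.0998, 0.2048]
ee_rot: [-0.0, 0.821, 0.572, -0.0]
wrist_force: [0.6, 0.3, -0.2]
finger_gap: 0.028
clock: 11.5
position: [0.5748, -0.0993, 0.2048]
ee_rot: [-0.0, 0.821, 0.572, 0.0]
wrist_force: [-0.2, -0.1, -0.3]
finger_gap: 0.0278
```

```bash
python3 -m inch '{"linear":[[0.1,0.28,0],[0.17,0.47,0],[0.17,0.47,0]],"twist":[0,0,0],"jaw":[28,28,28]}'
python3 -m inch '{"linear":[[0.1,0.28,0],[0.17,0.47,0],[0.17,0.47,0]],"twist":[0,0,0],"jaw":[28,28,28]}'
```

```text
clock: 11.75
position: [0.5748, -0.099, 0.2048]
ee_rot: [0.0, 0.821, 0.572, -0.0]
wrist_force: [-1.2, -2.5, 1.5]
finger_gap: 0.0281
clock: 12.0
position: [0.5749, -0.0989, 0.2048]
ee_rot: [0.0, 0.821, 0.571, -0.001]
wrist_force: [-2.4, -6.4, 0.4]
finger_gap: 0.0281
```

Run:
```python
from h import *
import cv2
f=bot.grab_frame("wrist");cv2.imwrite("pics/w8.png",cv2.resize(f["img"][70:270,190:430,::-1],None,fx=3,fy=3,interpolation=cv2.INTER_CUBIC))
W=lambda u,v,z:np.round(toS(onz(f,u,v,z,True)*1000),1)
print(toS(bot.get_obs()["position"]*1000))
import pickle;pickle.dump(f,open("w8.pkl","wb"))
```

```text
[ -3.61756309 -44.59796569]
```

View pics/w8.png

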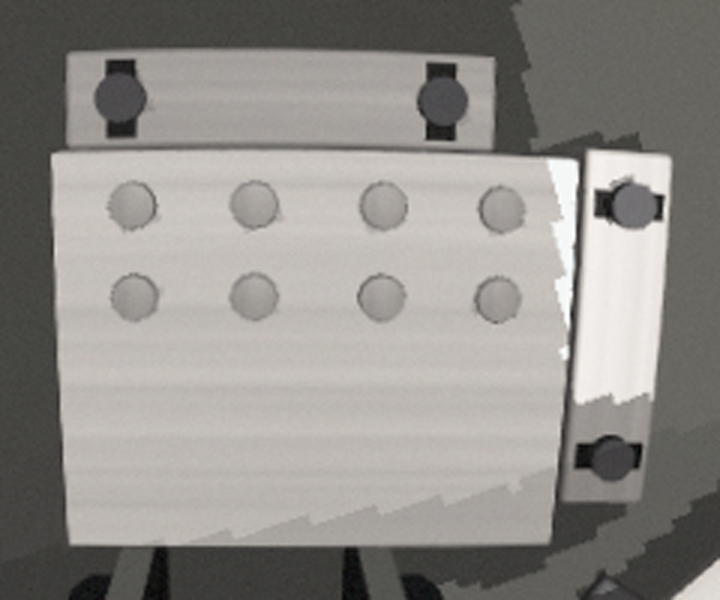

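Run:
```python
from h import *
import pickle
f=pickle.load(open("w8.pkl","rb"))
W=lambda u,v,z:np.round(toS(onz(f,190+u/3,70+v/3,z,True)*1000),2)
for a,b in [((577,170),(585,170)),((569,350),(576,350)),((561,450),(567,450))]: print("far",W(*a,.188),W(*b,.19))
for a,b in [((80,153),(80,146)),((450,157),(450,150))]: print("left",W(*a,.188),W(*b,.19))
```

```text
far [43.82 23.93] [44.37 24.03]
far [44.16 -2.8 ] [44.58 -2.36]
far [ 44.26 -18.44] [ 44.55 -17.79]
left [-27.27  25.25] [-26.9   26.24]
left [24.8  24.89] [24.38 25.89]
```

```bash
python3 -m inch '{"linear":[[-0.7,-1.9,0],[-2.4,-6.6,0],[-2.4,-6.6,20],[-2.4,-6.6,45],[-10,-25,45],[-17,-45,45],[-25,-64.5,45],[-25,-64.5,45],[-25,-64.5,45],[-25,-64.5,45],[-25,-64.5,45]],"twist":[0,0,0,-0.1,-0.22,-0.34,-0.46,-0.58,-0.7,-0.827,-0.827],"jaw":[28,28,28,30,30,30,30,30,30,30,30]}'
python3 - <<'E'
from h import *
import cv2
f=bot.grab_frame("wrist");cv2.imwrite("pics/w9.png",f["img"][:,:,::-1])
f=bot.grab_frame("top");cv2.imwrite("pics/t9.png",cv2.resize(f["img"][110:260,250:400,::-1],None,fx=4,fy=4,interpolation=cv2.INTER_CUBIC))
print(toS(bot.get_obs()["position"]*1000),bot.get_obs()["position"])
E
```

```text
clock: 12.97
position: [0.55, -0.1631, 0.2499]
ee_rot: [-0.0, 0.982, 0.19, 0.0]
wrist_force: [0.2, -0.2, 0.8]
finger_gap: 0.03
[  -4.60919922 -113.30437383] [ 0.55007643 -0.16292971  0.24981239]
```

View pics/w9.png

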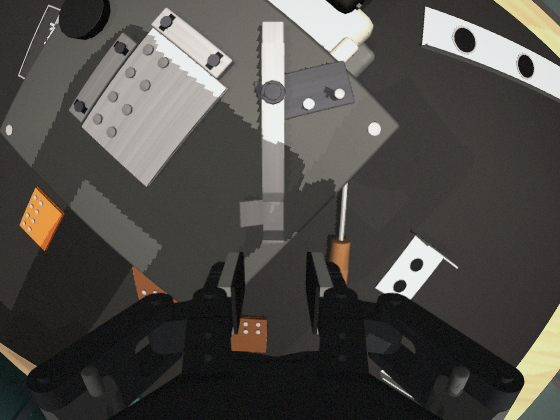

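View pics/t9.png

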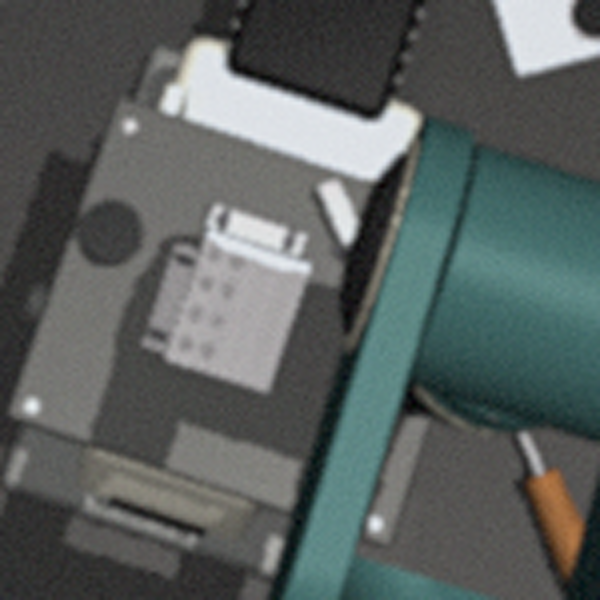

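```bash
python3 -m inch '{"linear":[[0,0,-8],[0,0,-16],[0,0,-24],[0,0,-29],[0,0,-32],[0,0,-32],[0,0,-32],[0,0,-32]],"twist":[0,0,0,0,0,0,0,0],"jaw":[30,30,30,30,30,24,20,20]}'
python3 - <<'E'
from h import *
import cv2
f=bot.grab_frame("wrist");cv2.imwrite("pics/w10.png",f["img"][:,:,::-1])
f=bot.grab_frame("scene");cv2.imwrite("pics/s10.png",cv2.resize(f["img"][150:270,180:330,::-1],None,fx=5,fy=5,interpolation=cv2.INTER_CUBIC))
print(toS(bot.get_obs()["position"]*1000),bot.get_obs()["position"])
E
```

```text
clock: 13.73
position: [0.5502, -0.1629, 0.2181]
ee_rot: [0.0, 0.981, 0.194, 0.0]
wrist_force: [-0.1, -1.2, -0.1]
finger_gap: 0.0202
[  -4.46434408 -113.230657  ] [ 0.55023788 -0.16291096  0.2182447 ]
```

View pics/w10.png

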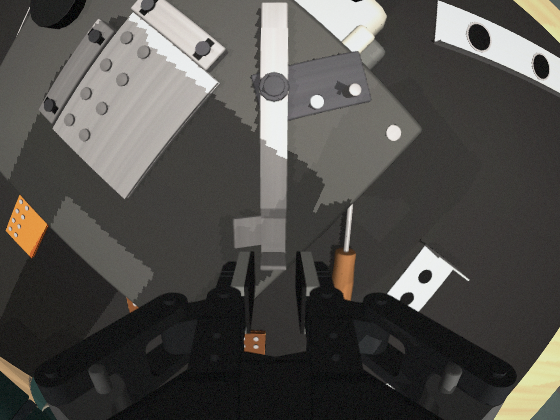

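View pics/s10.png

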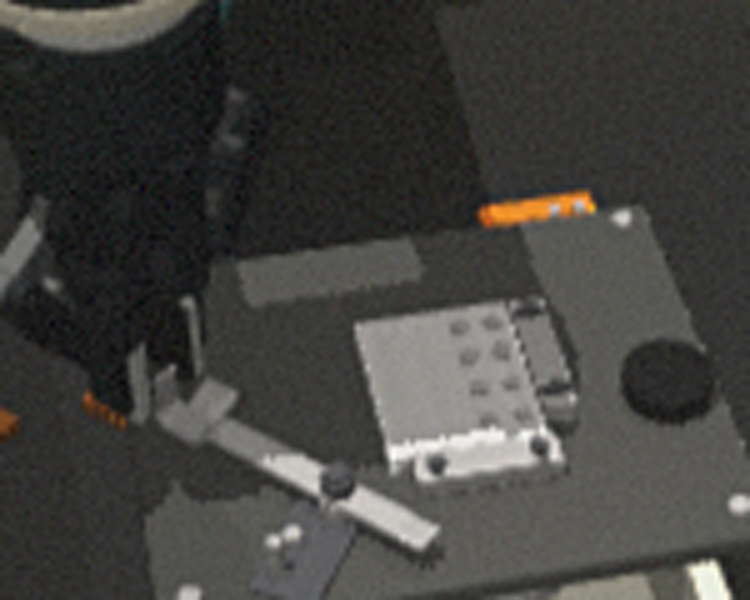

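```bash
cat > arc.py <<'E'
from h import *
import sys
P=np.array([57.8,-55.3]); R=83.5
def row(a,a0=None,p0=None):
    t=np.radians(a); return toW(P+R*np.array([np.cos(t),np.sin(t)]))
if __name__=="__main__":
    p=np.array([float(sys.argv[1]),float(sys.argv[2])]); a0=float(sys.argv[3])
    for a in map(float,sys.argv[4:]):
        d=row(a)-p; print(a,np.round(d,1).tolist(),round(np.radians(a-a0),3))
E
python3 arc.py 550.2 -162.9 222.5 222.5 219 216 212 208 204 200 196 192 188 185
```

```text
222.5 [1.2, 1.2] 0.0
219.0 [-0.6, 5.9] -0.061
216.0 [-1.8, 10.1] -0.113
212.0 [-3.2, 15.8] -0.183
208.0 [-4.2, 21.5] -0.253
204.0 [-4.8, 27.3] -0.323
200.0 [-4.9, 33.2] -0.393
196.0 [-4.7, 39.0] -0.463
192.0 [-4.1, 44.8] -0.532
188.0 [-3.0, 50.5] -0.602
185.0 [-2.0, 54.8] -0.654
```

```bash
python3 -m inch '{"linear":[[1.2,1.2,0],[0.2,3.5,0],[-0.6,5.9,0],[-1.2,8,0],[-1.8,10.1,0],[-2.5,13,0],[-3.2,15.8,0],[-3.7,18.6,0],[-4.2,21.5,0],[-4.5,24.4,0],[-4.8,27.3,0],[-4.9,30.2,0],[-4.9,33.2,0],[-4.8,36.1,0],[-4.7,39,0],[-4.4,41.9,0],[-4.1,44.8,0],[-3.0,50.5,0],[-2,54.8,0],[-2,54.8,0]],"twist":[0,-0.03,-0.061,-0.087,-0.113,-0.148,-0.183,-0.218,-0.253,-0.288,-0.323,-0.358,-0.393,-0.428,-0.463,-0.498,-0.532,-0.602,-0.654,-0.654],"jaw":[20,20,20,20,20,20,20,20,20,20,20,20,20,20,20,20,20,20,20,20]}'
python3 - <<'E'
from h import *
import cv2
f=bot.grab_frame("wrist");cv2.imwrite("pics/w11.png",f["img"][:,:,::-1])
print(toS(bot.get_obs()["position"]*1000),bot.get_obs()["position"])
E
```

```text
clock: 15.5
position: [0.5483, -0.1075, 0.218]
ee_rot: [-0.0, 0.991, -0.133, 0.0]
wrist_force: [-1.1, -0.3, -1.2]
finger_gap: 0.0198
[-25.50056825 -62.28048036] [ 0.54823274 -0.10782537  0.21795583]
```

View pics/w11.png

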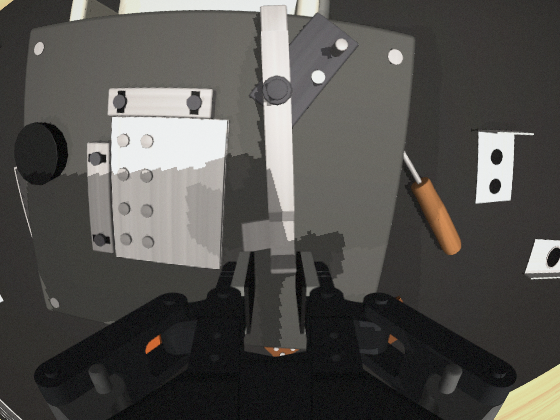

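```bash
python3 arc.py 548.2 -108.1 185 183 181 179 177 175 173 171 169 167 165 163 161 159 157 155 153 151 149 147 145 143 141 139 137
```

```text
183.0 [0.9, 2.8] -0.035
181.0 [1.8, 5.5] -0.07
179.0 [2.8, 8.3] -0.105
177.0 [3.9, 10.9] -0.14
175.0 [5.1, 13.6] -0.175
173.0 [6.4, 16.2] -0.209
171.0 [7.8, 18.8] -0.244
169.0 [9.3, 21.3] -0.279
167.0 [10.8, 23.8] -0.314
165.0 [12.5, 26.2] -0.349
163.0 [14.2, 28.5] -0.384
161.0 [16.0, 30.8] -0.419
159.0 [17.9, 33.0] -0.454
157.0 [19.8, 35.2] -0.489
155.0 [21.9, 37.3] -0.524
153.0 [24.0, 39.3] -0.559
151.0 [26.2, 41.2] -0.593
149.0 [28.4, 43.1] -0.628
147.0 [30.7, 44.8] -0.663
145.0 [33.1, 46.5] -0.698
143.0 [35.5, 48.2] -0.733
141.0 [38.0, 49.7] -0.768
139.0 [40.5, 51.1] -0.803
137.0 [43.1, 52.5] -0.838
```

Ride up in short calls with force checks.

```bash
python3 -m inch '{"linear":[[0.9,2.8,0],[1.8,5.5,0],[2.8,8.3,0],[2.8,8.3,0]],"twist":[-0.035,-0.07,-0.105,-0.105],"jaw":[20,20,20,20]}'
python3 -m inch '{"linear":[[0.5,1.3,0],[1.1,2.6,0],[1.7,4,0.4],[2.3,5.3,0.8],[2.3,5.3,0.8]],"twist":[-0.018,-0.035,-0.053,-0.07,-0.07],"jaw":[20,20,20,20,20]}'
```

```text
clock: 15.88
position: [0.551, -0.0997, 0.2179]
ee_rot: [-0.0, 0.983, -0.183, 0.0]
wrist_force: [0.2, 0.5, -0.5]
finger_gap: 0.0205
clock: 16.3
position: [0.5533, -0.0943, 0.2187]
ee_rot: [-0.0, 0.976, -0.218, 0.0]
wrist_force: [-0.4, -0.5, 0.8]
finger_gap: 0.0197
```

```bash
python3 -m inch '{"linear":[[0.7,1.3,0.2],[1.3,2.6,0.5],[2,3.9,0.8],[2.7,5.2,1],[2.7,5.2,1]],"twist":[-0.017,-0.034,-0.052,-0.07,-0.07],"jaw":[20,20,20,20,20]}'
python3 -m inch '{"linear":[[0.8,1.3,0.2],[1.5,2.5,0.5],[2.2,3.8,0.8],[3,5,1],[3,5,1]],"twist":[-0.017,-0.034,-0.052,-0.07,-0.07],"jaw":[20,20,20,20,20]}'
python3 - <<'E'
from h import *
import cv2
f=bot.grab_frame("wrist");cv2.imwrite("pics/w12.png",f["img"][:,:,::-1])
E
```

```text
clock: 16.72
position: [0.556, -0.089, 0.2197]
ee_rot: [-0.0, 0.968, -0.253, 0.0]
wrist_force: [-0.1, 0.2, 0.8]
finger_gap: 0.0198
clock: 17.13
position: [0.559, -0.0841, 0.2207]
ee_rot: [-0.0, 0.958, -0.286, 0.0]
wrist_force: [-0.6, -1.6, 0.9]
finger_gap: 0.0195
```

View pics/w12.png

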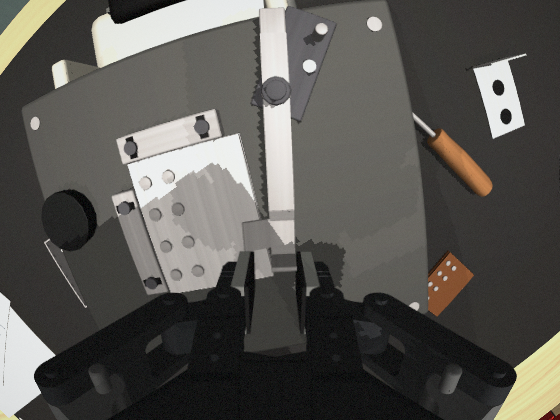

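```bash
python3 -m inch '{"linear":[[0.8,1.2,0.3],[1.7,2.4,0.6],[1.7,2.4,0.6]],"twist":[-0.017,-0.035,-0.035],"jaw":[20,20,20]}'
python3 -m inch '{"linear":[[0.8,1.2,0.3],[1.7,2.3,0.6],[1.7,2.3,0.6]],"twist":[-0.017,-0.035,-0.035],"jaw":[20,20,20]}'
```

```text
clock: 17.43
position: [0.5608, -0.0816, 0.2212]
ee_rot: [-0.0, 0.953, -0.303, 0.0]
wrist_force: [-0.1, -0.9, 1.2]
finger_gap: 0.0198
clock: 17.68
position: [0.5624, -0.0793, 0.2217]
ee_rot: [-0.0, 0.948, -0.32, -0.0]
wrist_force: [-0.3, -1.6, -1.4]
finger_gap: 0.0199
```

```bash
python3 -m inch '{"linear":[[0.9,1.2,0.3],[1.8,2.3,0.5],[1.8,2.3,0.5]],"twist":[-0.017,-0.035,-0.035],"jaw":[20,20,20]}'
python3 -m inch '{"linear":[[0.9,1.1,0.2],[1.9,2.2,0.3],[1.9,2.2,0.3]],"twist":[-0.017,-0.035,-0.035],"jaw":[20,20,20]}'
```

```text
clock: 17.93
position: [0.5642, -0.077, 0.2222]
ee_rot: [-0.0, 0.942, -0.336, -0.0]
wrist_force: [-0.3, -1.4, -0.4]
finger_gap: 0.0199
clock: 18.18
position: [0.5661, -0.0748, 0.2226]
ee_rot: [-0.0, 0.936, -0.353, -0.0]
wrist_force: [-0.6, -0.4, -0.8]
finger_gap: 0.0198
```

```bash
python3 -m inch '{"linear":[[0.9,1.1,0],[1.9,2.2,0],[2.9,3.2,0],[4,4.3,0],[4,4.3,0]],"twist":[-0.017,-0.035,-0.052,-0.07,-0.07],"jaw":[20,20,20,20,20]}'
python3 -m inch '{"linear":[[1,1,0],[2.1,2,0],[3.2,3,0],[4.3,3.9,0],[4.3,3.9,0]],"twist":[-0.017,-0.035,-0.052,-0.07,-0.07],"jaw":[20,20,20,20,20]}'
python3 - <<'E'
from h import *
import cv2
f=bot.grab_frame("wrist");cv2.imwrite("pics/w13.png",f["img"][:,:,::-1])
E
```

```text
clock: 18.6
position: [0.5702, -0.0706, 0.2226]
ee_rot: [-0.0, 0.923, -0.385, 0.0]
wrist_force: [0.3, -1.1, -0.1]
finger_gap: 0.02
clock: 19.02
position: [0.5745, -0.0667, 0.2226]
ee_rot: [-0.0, 0.909, -0.417, -0.0]
wrist_force: [-0.7, -0.9, -0.1]
finger_gap: 0.0198
```

View pics/w13.png

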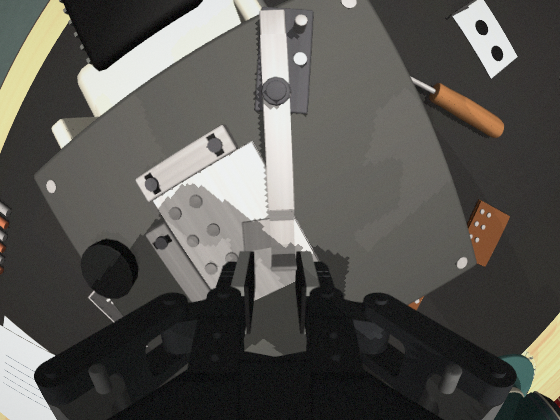

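```bash
python3 -m inch '{"linear":[[1.1,0.9,0],[2.2,1.9,0],[2.2,1.9,0]],"twist":[-0.017,-0.035,-0.035],"jaw":[20,20,20]}'
python3 -m inch '{"linear":[[1.1,0.9,0],[2.3,1.7,0],[2.3,1.7,0]],"twist":[-0.017,-0.035,-0.035],"jaw":[20,20,20]}'
```

```text
clock: 19.32
position: [0.5767, -0.0649, 0.2226]
ee_rot: [0.0, 0.901, -0.433, 0.0]
wrist_force: [-0.9, -0.6, -0.0]
finger_gap: 0.0198
clock: 19.57
position: [0.579, -0.0631, 0.2226]
ee_rot: [-0.0, 0.894, -0.449, -0.0]
wrist_force: [-1.4, -0.7, 1.1]
finger_gap: 0.0203
```

```bash
python3 -m inch '{"linear":[[0.6,0.4,0],[1.2,0.8,0],[1.2,0.8,0]],"twist":[-0.009,-0.017,-0.017],"jaw":[20,20,20]}'
python3 -m inch '{"linear":[[0.6,0.4,0],[1.2,0.8,0],[1.2,0.8,0]],"twist":[-0.009,-0.017,-0.017],"jaw":[20,20,20]}'
python3 - <<'E'
from h import *
import cv2
f=bot.grab_frame("wrist");cv2.imwrite("pics/w14.png",f["img"][:,:,::-1])
E
```

```text
clock: 19.82
position: [0.5801, -0.0624, 0.2226]
ee_rot: [-0.0, 0.89, -0.456, -0.0]
wrist_force: [-1.0, -0.7, -0.1]
finger_gap: 0.0198
clock: 20.07
position: [0.5813, -0.0616, 0.2226]
ee_rot: [-0.0, 0.886, -0.464, -0.0]
wrist_force: [-0.9, -0.2, -0.1]
finger_gap: 0.0197
```

View pics/w14.png

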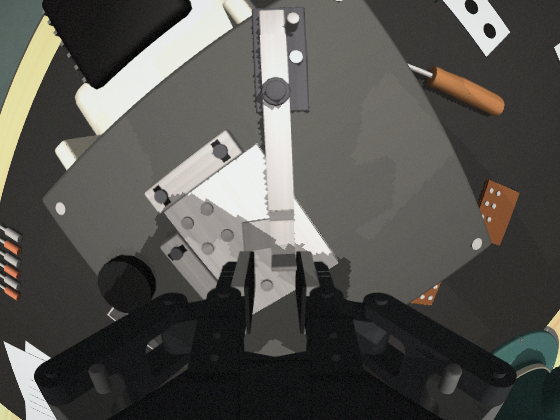

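```bash
python3 -m inch '{"linear":[[0.6,0.4,0],[1.2,0.8,0],[1.2,0.8,0]],"twist":[-0.009,-0.017,-0.017],"jaw":[20,20,20]}'
python3 -m inch '{"linear":[[0.6,0.4,0],[1.2,0.8,0],[1.2,0.8,0]],"twist":[-0.009,-0.017,-0.017],"jaw":[20,20,20]}'
```

```text
clock: 20.37
position: [0.5824, -0.0609, 0.2226]
ee_rot: [0.0, 0.882, -0.471, -0.0]
wrist_force: [-2.5, -1.5, 1.3]
finger_gap: 0.0204
clock: 20.62
position: [0.5834, -0.0603, 0.2225]
ee_rot: [0.0, 0.878, -0.479, -0.0]
wrist_force: [-6.2, -3.5, 0.8]
finger_gap: 0.0197
```

```bash
python3 -m inch '{"linear":[[0.4,0.3,0],[0.4,0.3,0]],"twist":[0,0],"jaw":[20,20]}'
python3 - <<'E'
from h import *
import cv2
f=bot.grab_frame("wrist");cv2.imwrite("pics/w15.png",cv2.resize(f["img"][0:300,140:380,::-1],None,fx=2,fy=2,interpolation=cv2.INTER_CUBIC))
E
```

```text
clock: 20.78
position: [0.5837, -0.06, 0.2225]
ee_rot: [0.001, 0.878, -0.478, -0.0]
wrist_force: [-6.7, -3.9, 1.4]
finger_gap: 0.0201
```

View pics/w15.png

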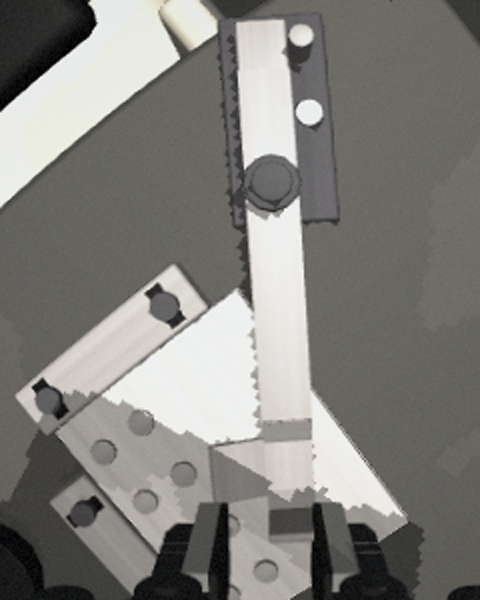

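```bash
python3 -m inch '{"linear":[[-0.8,-0.6,0],[-1.8,-1.3,0],[-3.4,-2.3,0],[-3.4,-2.3,0],[-3.4,-2.3,0],[-3.4,-2.3,10],[-3.4,-2.3,25],[-3.4,-2.3,40],[-3.4,-2.3,40]],"twist":[0,0,0,0,0,0,0,0,0],"jaw":[20,20,20,26,26,26,26,26,26]}'
python3 - <<'E'
from h import *
import cv2
f=bot.grab_frame("wrist");cv2.imwrite("pics/w16.png",cv2.resize(f["img"][0:300,140:380,::-1],None,fx=2,fy=2,interpolation=cv2.INTER_CUBIC))
import pickle;pickle.dump(f,open("w16.pkl","wb"))
E
```

```text
clock: 21.58
position: [0.5815, -0.0621, 0.2676]
ee_rot: [-0.001, 0.878, -0.478, 0.003]
wrist_force: [0.4, 0.4, 0.4]
finger_gap: 0.026
```

View pics/w16.png

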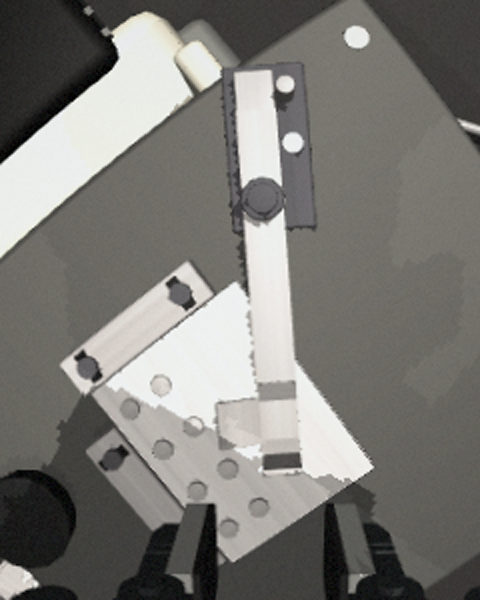

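```bash
for k in 1; do python3 -m inch '{"linear":[[0,0,0],[0,0,0],[0,0,0],[0,0,0],[0,0,0],[0,0,0],[0,0,0],[0,0,0],[0,0,0],[0,0,0],[0,0,0],[0,0,0],[0,0,0],[0,0,0],[0,0,0],[0,0,0],[0,0,0],[0,0,0],[0,0,0],[0,0,0]],"twist":[0,0,0,0,0,0,0,0,0,0,0,0,0,0,0,0,0,0,0,0],"jaw":[26,26,26,26,26,26,26,26,26,26,26,26,26,26,26,26,26,26,26,26]}'; done
python3 -m inch '{"linear":[[0,0,0],[0,0,0],[0,0,0],[0,0,0],[0,0,0],[0,0,0],[0,0,0],[0,0,0],[0,0,0],[0,0,0],[0,0,0],[0,0,0],[0,0,0],[0,0,0],[0,0,0],[0,0,0],[0,0,0],[0,0,0],[0,0,0],[0,0,0]],"twist":[0,0,0,0,0,0,0,0,0,0,0,0,0,0,0,0,0,0,0,0],"jaw":[26,26,26,26,26,26,26,26,26,26,26,26,26,26,26,26,26,26,26,26]}'
python3 - <<'E'
from h import *
import cv2
f=bot.grab_frame("wrist");cv2.imwrite("pics/w17.png",cv2.resize(f["img"][0:300,140:380,::-1],None,fx=2,fy=2,interpolation=cv2.INTER_CUBIC))
o=bot.get_obs();print(o["clock"],o["position"],toS(o["position"]*1000))
W=lambda u,v,z:np.round(toS(onz(f,140+u/2,v/2,z,True)*1000),1)
print("tabtop",W(262,471,.21),W(302,471,.21),"pivot",W(262,198,.203))
E
```

```text
clock: 23.3
position: [0.5806, -0.0621, 0.2626]
ee_rot: [-0.0, 0.878, -0.478, -0.0]
wrist_force: [-0.1, 0.5, -0.5]
finger_gap: 0.026
clock: 24.97
position: [0.5806, -0.0621, 0.2626]
ee_rot: [0.0, 0.878, -0.478, -0.0]
wrist_force: [0.4, -0.0, 0.4]
finger_gap: 0.0262
25.0167 [ 0.58059592 -0.06205888  0.26260772] [-11.07278719  -8.11604693]
tabtop [ -4.3 -10.2] [-11.1 -19.4] pivot [ 56.6 -55.7]
```

View pics/w17.png

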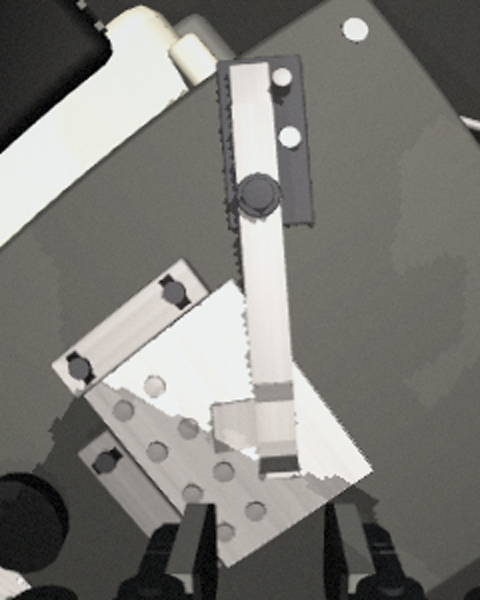

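Run:
```python
from h import *
import cv2
f=bot.grab_frame("wrist");cv2.imwrite("pics/w18.png",cv2.resize(f["img"][20:120,240:310,::-1],None,fx=6,fy=6,interpolation=cv2.INTER_CUBIC))
f=bot.grab_frame("scene");cv2.imwrite("pics/s18.png",cv2.resize(f["img"][180:260,200:310,::-1],None,fx=7,fy=7,interpolation=cv2.INTER_CUBIC))
```

```text
(no output)
```

View pics/w18.png

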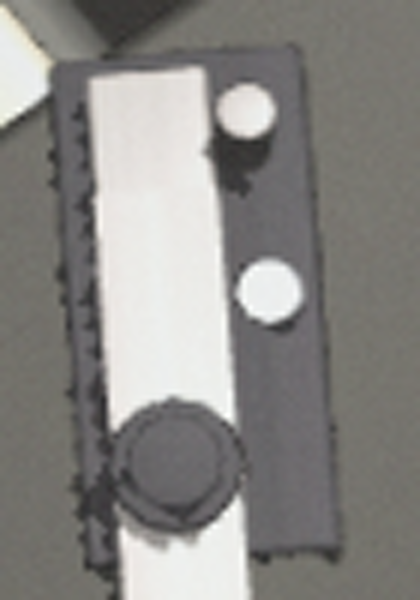

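View pics/s18.png

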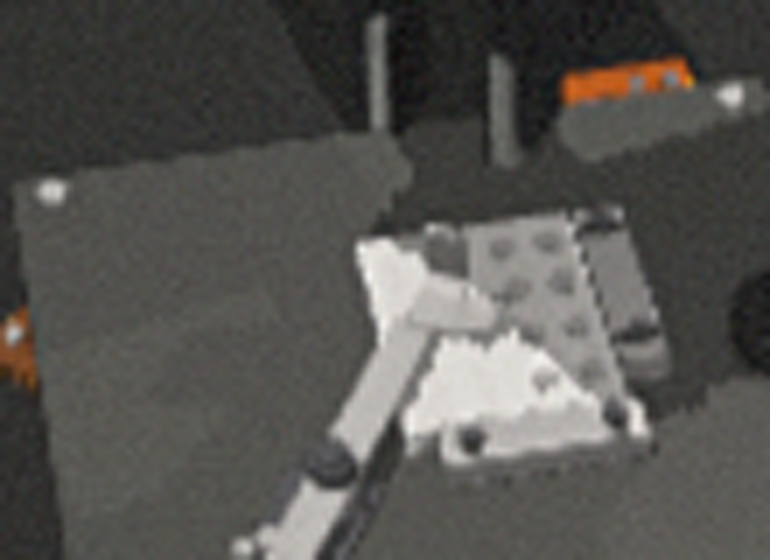

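```bash
python3 -m inch '{"linear":[[0,0,-15],[0,0,-30],[0,0,-38],[0,0,-40],[0,0,-40],[0,0,-40],[0,0,-40]],"twist":[0,0,0,0,0,0,0],"jaw":[26,26,26,26,20,20,20]}'
python3 -m inch '{"linear":[[1.2,0.8,0],[2.4,1.6,0],[3.4,2.3,0],[3.4,2.3,0]],"twist":[0,0,0,0],"jaw":[20,20,20,20]}'
python3 -m inch '{"linear":[[0.3,0.2,0],[0.6,0.4,0],[0.6,0.4,0]],"twist":[0,0,0],"jaw":[20,20,20]}'
```

```text
clock: 25.7
position: [0.5808, -0.0621, 0.2232]
ee_rot: [-0.0, 0.878, -0.478, 0.0]
wrist_force: [-0.2, 0.1, 0.4]
finger_gap: 0.0199
clock: 26.03
position: [0.5838, -0.06, 0.223]
ee_rot: [0.001, 0.878, -0.478, -0.0]
wrist_force: [-7.7, -2.8, 4.2]
finger_gap: 0.02
clock: 26.28
position: [0.5841, -0.0598, 0.223]
ee_rot: [0.001, 0.878, -0.478, -0.0]
wrist_force: [-9.8, -4.3, 4.3]
finger_gap: 0.0199
```

```bash
python3 - <<'E'
from h import *
import cv2
f=bot.grab_frame("wrist");cv2.imwrite("pics/w19.png",cv2.resize(f["img"][0:110,240:320,::-1],None,fx=5,fy=5,interpolation=cv2.INTER_CUBIC))
E
python3 -m inch '{"linear":[[-0.8,-0.6,0],[-1.8,-1.3,0],[-3.0,-2.1,0],[-4,-2.7,0],[-4,-2.7,0],[-4,-2.7,0],[-4,-2.7,10],[-4,-2.7,25],[-4,-2.7,40],[-4,-2.7,40]],"twist":[0,0,0,0,0,0,0,0,0,0],"jaw":[20,20,20,20,26,26,26,26,26,26]}'
python3 -m inch '{"linear":[[0,0,0],[0,0,0],[0,0,0],[0,0,0],[0,0,0],[0,0,0],[0,0,0],[0,0,0],[0,0,0],[0,0,0],[0,0,0],[0,0,0],[0,0,0],[0,0,0],[0,0,0],[0,0,0],[0,0,0],[0,0,0],[0,0,0],[0,0,0]],"twist":[0,0,0,0,0,0,0,0,0,0,0,0,0,0,0,0,0,0,0,0],"jaw":[26,26,26,26,26,26,26,26,26,26,26,26,26,26,26,26,26,26,26,26]}'
python3 -m inch '{"linear":[[0,0,0],[0,0,0],[0,0,0],[0,0,0],[0,0,0],[0,0,0],[0,0,0],[0,0,0],[0,0,0],[0,0,0],[0,0,0],[0,0,0],[0,0,0],[0,0,0],[0,0,0],[0,0,0],[0,0,0],[0,0,0],[0,0,0],[0,0,0]],"twist":[0,0,0,0,0,0,0,0,0,0,0,0,0,0,0,0,0,0,0,0],"jaw":[26,26,26,26,26,26,26,26,26,26,26,26,26,26,26,26,26,26,26,26]}'
python3 - <<'E'
from h import *
import cv2
f=bot.grab_frame("wrist");cv2.imwrite("pics/w20.png",cv2.resize(f["img"][0:290,170:380,::-1],None,fx=2,fy=2,interpolation=cv2.INTER_CUBIC))
o=bot.get_obs();print(o["clock"],o["position"],toS(o["position"]*1000))
E
```

```text
clock: 27.17
position: [0.5815, -0.0622, 0.2676]
ee_rot: [-0.001, 0.878, -0.478, 0.003]
wrist_force: [0.3, 0.3, -0.3]
finger_gap: 0.0265
clock: 28.83
position: [0.5806, -0.0621, 0.2626]
ee_rot: [0.0, 0.878, -0.478, -0.0]
wrist_force: [-0.3, -0.8, -0.1]
finger_gap: 0.026
clock: 30.5
position: [0.5806, -0.0621, 0.2626]
ee_rot: [-0.0, 0.878, -0.478, 0.0]
wrist_force: [0.3, -0.3, 0.5]
finger_gap: 0.0261
30.55 [ 0.58060627 -0.06205355  0.26262741] [-11.06494375  -8.10744563]
```

View pics/w19.png

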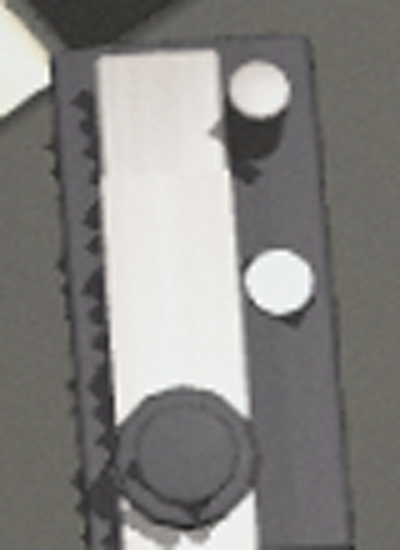

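View pics/w20.png

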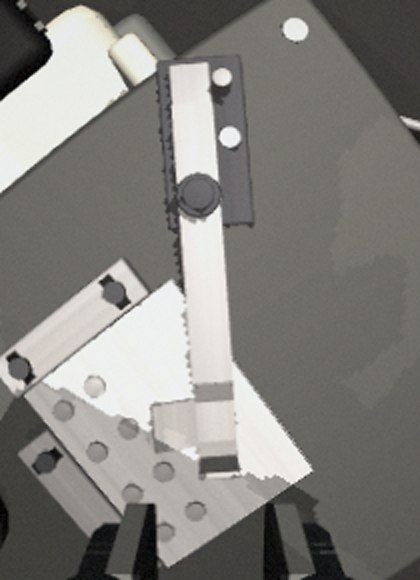

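```bash
python3 -m inch '{"linear":[[0,0,-15],[0,0,-30],[0,0,-38],[0,0,-40],[0,0,-40],[0,0,-40],[0,0,-40]],"twist":[0,0,0,0,0,0,0],"jaw":[26,26,26,26,20,20,20]}'
python3 arc.py 580.6 -62.1 143 147 149 151 153 155 157 159 161 163 165 167 169 171 173 175 177 179 181 184 188 192 196 200 204 208 212 216 220
```

```text
clock: 31.13
position: [0.5808, -0.0621, 0.2232]
ee_rot: [-0.0, 0.878, -0.478, 0.0]
wrist_force: [-0.6, 0.1, -0.4]
finger_gap: 0.0197
147.0 [-1.7, -1.2] 0.07
149.0 [-4.0, -2.9] 0.105
151.0 [-6.2, -4.8] 0.14
153.0 [-8.4, -6.7] 0.175
155.0 [-10.5, -8.7] 0.209
157.0 [-12.6, -10.8] 0.244
159.0 [-14.5, -13.0] 0.279
161.0 [-16.4, -15.2] 0.314
163.0 [-18.2, -17.5] 0.349
165.0 [-19.9, -19.8] 0.384
167.0 [-21.6, -22.2] 0.419
169.0 [-23.1, -24.7] 0.454
171.0 [-24.6, -27.2] 0.489
173.0 [-26.0, -29.8] 0.524
175.0 [-27.3, -32.4] 0.559
177.0 [-28.5, -35.1] 0.593
179.0 [-29.6, -37.7] 0.628
181.0 [-30.6, -40.5] 0.663
184.0 [-32.0, -44.6] 0.716
188.0 [-33.4, -50.3] 0.785
192.0 [-34.5, -56.0] 0.855
196.0 [-35.1, -61.8] 0.925
200.0 [-35.3, -67.6] 0.995
204.0 [-35.2, -73.5] 1.065
208.0 [-34.6, -79.3] 1.134
212.0 [-33.6, -85.0] 1.204
216.0 [-32.2, -90.7] 1.274
220.0 [-30.5, -96.2] 1.344
```

```bash
python3 -m inch '{"linear":[[-1.7,-1.2,0],[-4,-2.9,0],[-6.2,-4.8,0],[-8.4,-6.7,0],[-10.5,-8.7,0],[-12.6,-10.8,0],[-12.6,-10.8,0]],"twist":[0.04,0.08,0.12,0.16,0.2,0.244,0.244],"jaw":[20,20,20,20,20,20,20]}'
python3 - <<'E'
from h import *
import cv2
f=bot.grab_frame("wrist");cv2.imwrite("pics/w21.png",f["img"][:,:,::-1])
E
```

```text
clock: 31.72
position: [0.568, -0.0731, 0.2233]
ee_rot: [-0.0, 0.93, -0.367, 0.001]
wrist_force: [-0.8, 0.2, 0.6]
finger_gap: 0.0201
```

View pics/w21.png

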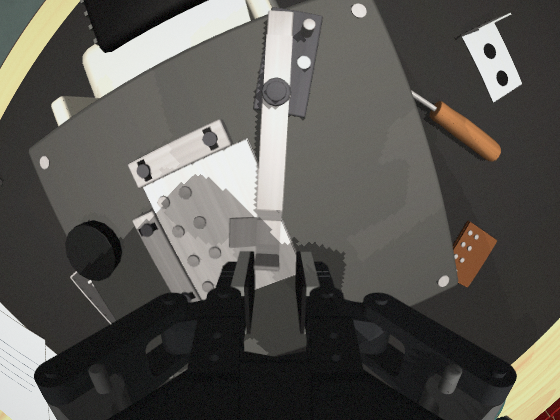

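```bash
python3 -m inch '{"linear":[[-1.9,-2.2,0],[-3.8,-4.4,0],[-5.6,-6.7,0],[-7.3,-9,0],[-9,-11.4,0],[-10.5,-13.9,-0.5],[-12,-16.4,-1],[-13.4,-19,-2],[-14.7,-21.6,-3],[-15.9,-24.3,-4],[-17,-26.9,-4.6],[-18,-29.7,-4.6],[-19.4,-33.8,-4.6],[-19.4,-33.8,-4.6]],"twist":[0.035,0.07,0.105,0.14,0.175,0.21,0.245,0.28,0.315,0.349,0.384,0.419,0.472,0.472],"jaw":[20,20,20,20,20,20,20,20,20,20,20,20,20,20]}'
python3 - <<'E'
from h import *
import cv2
f=bot.grab_frame("wrist");cv2.imwrite("pics/w22.png",f["img"][:,:,::-1])
E
```

```text
clock: 32.93
position: [0.5487, -0.107, 0.2183]
ee_rot: [0.0, 0.99, -0.14, 0.0]
wrist_force: [0.2, -0.3, -0.2]
finger_gap: 0.02
```

View pics/w22.png

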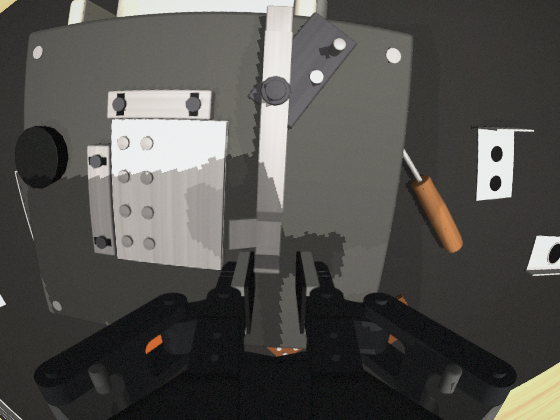

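```bash
python3 -m inch '{"linear":[[-0.7,-2.8,0],[-1.4,-5.7,0],[-2.5,-11.4,0],[-3.1,-17.2,0],[-3.3,-23,0],[-3.2,-28.9,0],[-2.6,-34.7,0],[-1.6,-40.4,0],[-0.8,-43.3,0],[-0.2,-46.1,0],[-0.2,-46.1,0],[-0.8,-43.3,0],[-0.8,-43.3,0],[-0.8,-43.3,0],[-0.8,-43.3,10],[-0.8,-43.3,30],[-0.8,-43.3,60],[-0.8,-43.3,90],[-0.8,-43.3,90]],"twist":[0.035,0.07,0.14,0.21,0.28,0.35,0.418,0.488,0.523,0.558,0.558,0.558,0.558,0.558,0.558,0.558,0.558,0.558,0.558],"jaw":[20,20,20,20,20,20,20,20,20,20,20,20,26,30,30,30,30,30,30]}'
python3 - <<'E'
from h import *
import cv2
f=bot.grab_frame("wrist");cv2.imwrite("pics/w23.png",f["img"][:,:,::-1])
cv2.imwrite("pics/w23z.png",cv2.resize(f["img"][0:250,60:300,::-1],None,fx=2.4,fy=2.4,interpolation=cv2.INTER_CUBIC))
import pickle;pickle.dump(f,open("w23.pkl","wb"))
print(bot.get_obs()["position"])
E
```

```text
clock: 34.57
position: [0.5486, -0.1501, 0.3153]
ee_rot: [0.002, 0.99, 0.138, 0.004]
wrist_force: [0.9, -0.5, 1.4]
finger_gap: 0.0303
[ 0.54843387 -0.15007908  0.312286  ]
```

View pics/w23.png

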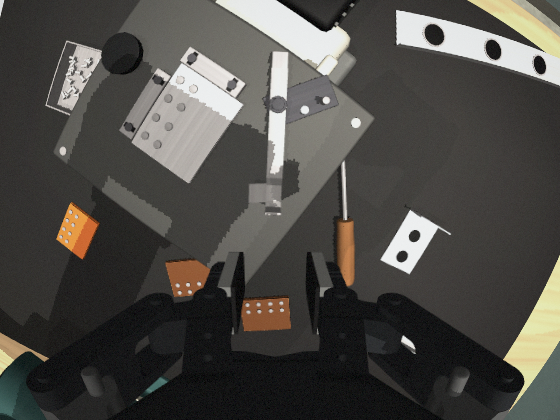

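View pics/w23z.png

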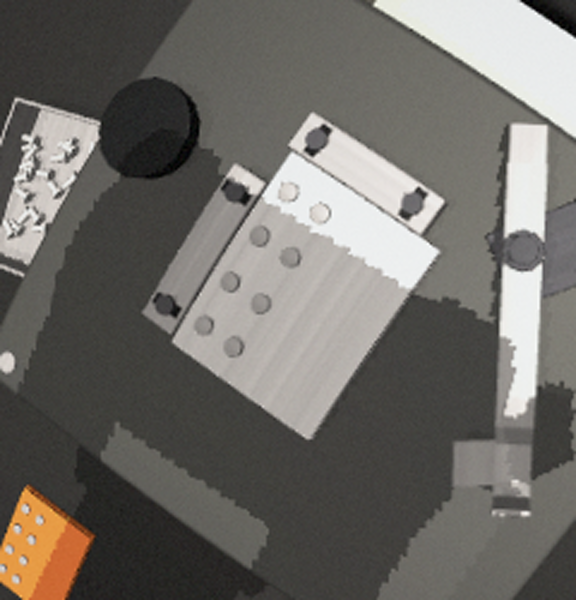

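Run:
```python
from h import *
import pickle
f=bot.grab_frame("wrist")
W=lambda u,v,z:toS(onz(f,60+u/2.4,v/2.4,z,True)*1000)
C=[W(*p,.188) for p in [(293,152),(440,252),(311,438),(172,342)]]
print(np.round(C,1).tolist(),np.round(np.mean(C,0),1))
print("farbar",np.round([W(*p,.19) for p in [(290,149),(427,235)]],1).tolist(),"left",np.round([W(*p,.19) for p in [(266,181),(173,333)]],1).tolist())
print("clip pivot",W(522,249,.203),"tab",W(512,514,.2055),bot.get_obs()["position"])
f=bot.grab_frame("scene")
import cv2;cv2.imwrite("pics/s24.png",f["img"][:,:,::-1])
```

```text
[[43.1, 23.3], [42.9, -35.1], [-30.1, -34.9], [-31.1, 23.5]] [ 6.2 -5.8]
farbar [[43.4, 24.0], [45.0, -28.9]] left [[30.7, 24.6], [-27.7, 24.2]]
clip pivot [ 57.79279472 -55.53927944] tab [  -7.96394258 -100.08560617] [ 0.54806363 -0.14998121  0.3098558 ]
```

View pics/s24.png

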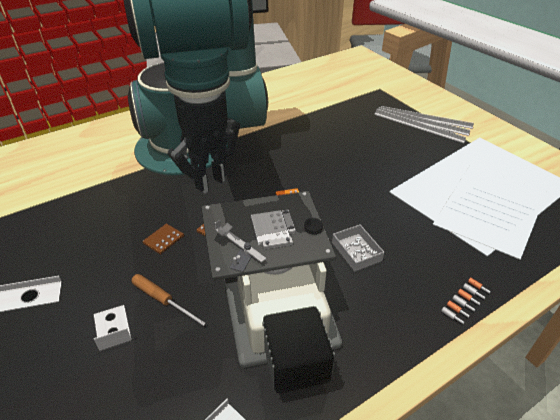

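```bash
python3 -m inch '{"linear":[[0,0,0],[0,0,0],[0,0,0]],"twist":[0,0,0],"jaw":[30,30,30]}'; python3 -c "
from plant import bot
print(bot.sign_off())"
```

```text
clock: 34.97
position: [0.5476, -0.1499, 0.3072]
ee_rot: [-0.0, 0.99, 0.138, -0.001]
wrist_force: [0.2, -0.2, -0.8]
finger_gap: 0.0302
the job is handed in; nothing more can be done
None
```

The coupon is seated in its corner and the clip was swung home, left alone for the picture and swung clear again. I handed the job in at about 35 s; no verdict is reported.

- **Seating the coupon:** I pushed it with two fingertips against the far bar (about 6.5 N), then along it against the left bar (about 7 N).
- **Clip home:** I swung the clip on by its tab until it came up against the pin, reading 7–8 N. I let go for about 3.4 s, then pressed once more (about 11 N) to check. It stopped at the same place, so I let go again for about 3.3 s.
- **Clip clear:** I swung it back to the right with the fingers around the tab, without pinching it.

**Last checks:**
- **Coupon:** flat and square in the last picture, turned by under 0.02 rad. It measured about 1 mm from each bar, a gap I also saw at the left bar while pressing on it, so it is probably mostly camera error.
- **Clip:** by my estimate from the tab's position, its pad is about 93 mm to the right of the seat. The robot was clear above, with no force at the wrist.
- **Bystanders:** they looked unmoved in the scene picture, though I did not measure them.
- **One disagreement:** the picture shows about 0.5–1 mm between the clip's tail and the pin, but the gap looks the same pressed or released. I took it as touching from the force.

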